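# Scrape the slice cutter's two straight sides and put it away

### The arm

A 6-joint arm with a two-finger parallel gripper is mounted at the origin on the work surface. World frame = base frame: x ahead of the robot, y to its left, z up, the work surface at z = 0. Lengths are in mm, angles in rad, forces in N, time in s.
With the tool pointing down it reaches from about 300 to 825 mm from the base axis. Payload 5.4 kg.
Tool frame: the origin (TCP) lies between the finger pads; the fingertips stand 19 mm ahead of it and the grasp point (between the pads) is the TCP; z points along the fingers, y is the line along which they close (so a half turn about z gives the same grasp; the last joint's range is limited). The gripper opens to 92 mm and grips with 3 to 60 N. Pads are 20 mm wide; open, the fingers measure 128 mm over their backs; the gripper's body (75 mm by 189 mm) begins 69 mm behind the grasp point.
Start: joints at [-1.507, 0.158, 1.597, -0, 1.386, -0.21], TCP at [155.452, -553.571, 233.601] pointing down, gripper open.
Joint ranges: [-2.91, 2.91], [-0.94, 2.29], [0.18, 2.7], [-1.29, 4.43], [0.17, 2.64], [-3, 3]. Speed limits (rad/s): [2.57, 2.57, 3.14, 3.14, 3.14, 3.14].

### API

Orientations are given as a 3x3 rotation matrix whose columns are the frame's x, y, z axes.
In Python, from rig import bot gives the robot as it stands.
- The arm moves only by the tool jog_arm, never from a script. Its arguments are lists of equal length, an entry for each row: "jaw": the closure, from 0 (fully open) to 1 (shut); "travel": the shift along the tool's x, y, z in m, a list of three; "turn": the turn, a rotation vector about the tool's x, y, z in degrees, a list of three. In form: {"jaw": [jaw, ...], "travel": [[x, y, z], ...], "turn": [[wx, wy, wz], ...]}. A call has 1 to 5 rows; each row is the pose to reach, as a shift and turn from the pose commanded when the call began, along the tool's axes at that moment; what a row does not reach only later rows make up. A row lasts 1/8 s, in which the tool goes at most 62.5 mm and 10.7 degrees, less where a joint would pass 70% of its speed; a pose out of reach is approached as far as the arm can. A call with a gripper value outside its range is refused whole. The fingers move at their own pace and stop on an object; "newtons" is the grip in N (left out, the last holds). Time passes only in rows, so rows that repeat a pose let the fingers close. It gives the time, the measured TCP pose, the force, the opening and the grip force at its end, in the units of the state.
- bot.sense(): the state, without advancing time (a new reading comes with each control period).
- bot.grab_frame(name): name is "scene" or "top" or "wrist"; returns the picture (400x640x3 uint8, red, green, blue); there is no depth.
- bot.get_calibration(name): a dict with "fx", "fy", "cx", "cy" (pixels), "R" (3x3) and "t" (3): a world point X has camera coordinates R X + t; the wrist camera has in their place "T_tool_cam" (4x4, takes a point from camera to tool coordinates, whose origin is the TCP and whose axes are the flange's). Camera axes: x right, y down, z forward; pixel columns grow to the right and rows downward; lengths in mm; the calibration is good to about 2 mm. A picture is of the moment at which its call begins: read the wrist's pose just before it. get_calibration takes no time and is no camera call.
- bot.finish_job(): hands the job in; it is judged then, once.
Trained networks look in the newest picture that a camera, given by its name, has taken for a name from the list of things; names that differ only in an ending like _2 or _b are one class to them, and where a whole thing is asked for, a point or a joint stands for the part that bears it (a point fixed in the world has none). Each returns a list of dicts, best first, with "p" (0 to 1); they miss things now and then, are a little off and sometimes report something else, mostly with a low value. They report only what shows in the picture. A call takes as long as a camera call. They do not tell look-alikes from the thing itself.
- bot.boxes_of(query, camera): "extent" ([left, top, right, bottom] in pixels, round what is visible of it).
- bot.spot_point(query, camera): "centre" ([column, row] in pixels: a listed point, or the origin of a listed thing).
The state is a dict: "clock": time; "joint_positions": joint angles; "qvel": joint speeds; "tau": joint torques, N m; "tcp_pos": TCP position; "eef_rot": TCP orientation; "wrist_force": force on the tool from outside, world axes, zero at the start; "torque": the same for the moment, N m; "opening": opening from 0.0 (shut) to 1.0 (fully open); "gripper_force": force on a finger pad.
Only numpy, scipy, OpenCV 4.12 (cv2) and the standard library are available. Lean on these libraries where they do the work, as an engineer would, in place of code of your own. Each camera call takes 0.05 s, during which the arm holds its last target. There are 200 camera calls.

### The job

Scrape down the slice-shaped biscuit cutter that stands on the worktable: press its longer straight side flat against the sprung scraper bar on the drawer's side and slide it along the bar from the end nearer the robot to the far end, then turn the cutter and do the same, the same way along, with its shorter straight side. Press the bar back a few millimetres all along, but gently, never to its stop. Then set the cutter down in the drawer without dropping it, standing flat on its edges on the cork pad of the one free bay with its longer side along the bay's length, and leave everything else where it is.

Things in the scene. Friction and masses are not known exactly. Their poses are not given: they have to be found in the camera images.
- cutter: Tin cutter shaped like a quarter slice, open, walls 32 mm high. Origin: underside, below the handle's middle. Longer straight side (84 mm) at y=-29 mm, x=-37..47, looks to -y; shorter (64 mm) at x=-37 mm, y=-29..35, looks to -x; a curved back joins their far ends. Wooden bar handle 56 mm along x, 16 mm wide (y), z=48..76 mm, over a strap at z=32 mm. Stands upright, any yaw, about 130 g.
- long_side (a point): Middle of the outer face of the cutter's longer straight side, 16 mm above its lower edge; axes as the cutter's.
- short_side (a point): Middle of the outer face of the cutter's shorter straight side, 16 mm above its lower edge; axes as the cutter's.
- drawer: Fixed blue drawer 270 (x) x 266 mm (y), walls 48 mm high, 10 thick. Origin: centre of underside, on the table. Floor at z=8 mm. Six bays 122 (x) x 78 mm (y), centres x=-64, 64, y=-84, 0, 84 mm; dividers 6 mm thick, up to z=34 mm. Outside its -y wall at x=0 an iron clamp block (46 mm along x, y=-163..-133 mm, 57 high) with a wing knob (42 x 7 mm at y=-147, up to z=89) bears the bar.
- scraper (a joint): How far the sprung steel scraper bar is pressed back, m: 0 at rest, 0.012 at its stop; the bar slides along the drawer's +y. The spring gives 1.2 N at the start and 0.3 N more per mm. A good pass presses it 3 to 9 mm.
- scraper_face (a point): Middle of the outer face of the scraper bar, moving with it. Axes as the drawer's: x along the bar, from the robot's end to the far end; the face looks to -y, away from the drawer. The bar is 150 mm long, 6 mm thick, and reaches from 8 to 34 mm above the table. The table before it is free.
- pad: Thin (1 mm) rectangular cork pad, 104 x 62 mm, fixed on the floor of the one bay that is free: the cutter's home. Origin at its centre on the bay's floor, which is the bay's centre; x along the bay's length as the drawer's x. It gives no noticeable height.
- snowflake: Bystander in a bay: steel snowflake cutter, 62 mm across, 22 mm high. Origin at the centre of its underside.
- doughnut: Bystander in a bay: chrome doughnut cutter, two rings with a cross strip, 66 mm across, 26 mm high. Origin at the centre of its underside.
- spoons: Bystander in a bay: brass measuring spoons on a bar, about 92 mm along x, 50 mm along y, 9 mm high. Origin at the middle of the underside.
- biscuit_tin: Bystander in a bay: small faded red lidded biscuit tin, 63 mm across, 53 mm high. Origin at the centre of its underside.
- round_cutters: Bystander in a bay: two round tin cutters, one in the other, as one piece, 54 mm across, 30 mm high. Origin at the centre of the underside.
- flour_jar: Bystander on the table close to the cutter's longer side: cream jar with a metal lid, 56 mm across, 105 mm high. Origin at the centre of its underside.
- bowl: Bystander on the table close to the cutter's shorter side: dark wooden bowl, 70 mm across the rim, 36 mm high. Origin at the centre of its underside.
- caster: Bystander beyond the bar: metal sugar caster, 52 mm across, 150 mm high. Origin at the centre of its underside.
Things that resemble listed ones, but are neither listed nor needed, are in the scene too. Leave any black or orange look-alike of the cutter alone.

How it is judged (in metres and radians):
On the way, in this order (a step that is already met when the one before it is completed fails the run):
1. the cutter's longer straight side lies flat on the scraper bar near the robot's end of the bar, pressing it back (x of long_side in the frame of scraper_face below -0.022 m and y of long_side in the frame of scraper_face between -0.005 and 0.005 m and angle between the x axis of long_side and the x axis of scraper_face, either way round below 0.12 rad and value of joint scraper above 0.002 m and contact force between cutter and drawer above 0.4 N), for 0.08 s.
2. the cutter's longer straight side lies flat on the scraper bar at the middle of the bar, pressing it back (x of long_side in the frame of scraper_face between -0.012 and 0.012 m and y of long_side in the frame of scraper_face between -0.005 and 0.005 m and angle between the x axis of long_side and the x axis of scraper_face, either way round below 0.12 rad and value of joint scraper above 0.002 m and contact force between cutter and drawer above 0.4 N), for 0.08 s.
3. the cutter's longer straight side lies flat on the scraper bar near the far end of the bar, pressing it back (x of long_side in the frame of scraper_face above 0.022 m and y of long_side in the frame of scraper_face between -0.005 and 0.005 m and angle between the x axis of long_side and the x axis of scraper_face, either way round below 0.12 rad and value of joint scraper above 0.002 m and contact force between cutter and drawer above 0.4 N), for 0.08 s.
4. the cutter's shorter straight side lies flat on the scraper bar near the robot's end of the bar, pressing it back (x of short_side in the frame of scraper_face below -0.022 m and y of short_side in the frame of scraper_face between -0.005 and 0.005 m and angle between the y axis of short_side and the x axis of scraper_face, either way round below 0.12 rad and value of joint scraper above 0.002 m and contact force between cutter and drawer above 0.4 N), for 0.08 s.
5. the cutter's shorter straight side lies flat on the scraper bar at the middle of the bar, pressing it back (x of short_side in the frame of scraper_face between -0.012 and 0.012 m and y of short_side in the frame of scraper_face between -0.005 and 0.005 m and angle between the y axis of short_side and the x axis of scraper_face, either way round below 0.12 rad and value of joint scraper above 0.002 m and contact force between cutter and drawer above 0.4 N), for 0.08 s.
6. the cutter's shorter straight side lies flat on the scraper bar near the far end of the bar, pressing it back (x of short_side in the frame of scraper_face above 0.022 m and y of short_side in the frame of scraper_face between -0.005 and 0.005 m and angle between the y axis of short_side and the x axis of scraper_face, either way round below 0.12 rad and value of joint scraper above 0.002 m and contact force between cutter and drawer above 0.4 N), for 0.08 s.
At the end, for the whole second after the job is handed in: The cutter stands flat (within 3.4 degrees, lower edges within 4 mm of the bay floor's height) and at rest in the bay of the cork pad, its origin within 35 mm of the pad's centre and its longer side along the bay's length within 20 degrees; the scraper bar has sprung back to within 1.5 mm (horizontal distance between cutter and pad below 0.035 m and z of cutter in the frame of drawer between 0.004 and 0.012 m and angle between cutter's own z axis and vertical below 0.06 rad and angle between the x axis of cutter and the x axis of drawer, either way round below 0.35 rad and linear speed of cutter below 0.02 m/s and value of joint scraper below 0.0015 m); the robot touches nothing.
It fails at once if the scraper bar is pressed to its stop (beyond 10.5 mm) (value of joint scraper above 0.0105 m).
It fails at once if the cutter is dropped or thrown: out of the fingers and moving at over 0.5 m/s (a fall of 13 mm) (contact force between the fingers and cutter below 0.05 N and linear speed of cutter above 0.5 m/s).
It fails at once if another thing in the drawer or on the table is moved by more than 15 mm (distance of any of snowflake, doughnut, spoons, biscuit_tin, round_cutters, flour_jar, bowl, caster from where it was at the start of the episode above 0.015 m).
It also fails if it takes over 70 s, if anything falls off the work surface, if the arm or the gripper's body presses on something with over 40 N, if the wrist force passes 120 N, or if a joint passes its speed limit or range.

## Working session

There is one attempt and no reset: what is moved stays moved. The work goes in short steps, Python scripts to look and compute and a tool call to move; the robot and the scene stay as the last step left them, time stands still between calls to the robot, and variables do not carry over. Pictures are saved under pics/ and viewed, at most 10 in all, crops included, and the job is handed in when it is done.

Besides the shell and the picture viewer there is one more tool, called after ">>>" as a command line: name --argument value ..., lists and objects as JSON in quotes. jog_arm: Moves the arm, as the interface text tells. Its arguments: {"type":"object","properties":{"jaw":{"type":"array","items":{"type":"number"}},"travel":{"type":"array","items":{"type":"array","items":{"type":"number"}}},"turn":{"type":"array","items":{"type":"array","items":{"type":"number"}}},"newtons":{"type":"number"}},"required":["jaw","travel","turn"]}

```bash
ls; mkdir -p pics; cat > h.py <<'E'
import numpy as np, cv2, json
from rig import bot
def save(n,f): cv2.imwrite(f'pics/{f}.png',cv2.cvtColor(n,cv2.COLOR_RGB2BGR))
E
python3 - <<'E'
from h import *
s=bot.sense();print(s)
for c in("scene","top"):
    im=bot.grab_frame(c);save(im,c+'0')
    k=bot.get_calibration(c);print(c,{a:np.round(v,3).tolist() for a,v in k.items()})
    for q in("cutter","long_side","short_side","drawer","scraper_face","pad","flour_jar","bowl","caster"):
        print(q,[(np.round(d['centre']).tolist(),round(d['p'],2)) for d in bot.spot_point(q,c)[:4]])
E
```

```text
pics
{'clock': 0.0, 'joint_positions': array([-1.50706049e+00,  1.59028877e-01,  1.59824358e+00,  1.71495591e-05,
        1.38618905e+00, -2.10101416e-01]), 'qvel': array([ 9.46220199e-05, -1.49494048e-03, -1.20806725e-03,  5.82241415e-04,
        1.18673508e-03,  1.87992051e-04]), 'tau': array([-2.97493280e-04, -3.85579419e+01, -3.22103870e+01,  7.01044220e-02,
        3.79890832e-02, -1.40006841e-04]), 'tcp_pos': array([ 155.44111242, -552.97381093,  232.62454125]), 'eef_rot': array([[ 9.62741165e-01,  2.70424553e-01, -1.02208111e-04],
       [ 2.70424267e-01, -9.62739442e-01,  1.86612854e-03],
       [ 4.06247196e-04, -1.82423832e-03, -9.99998254e-01]]), 'wrist_force': array([-0.58236955, -0.30247498,  0.31726382]), 'torque': array([-0.00598614, -0.02275441,  0.02605663]), 'gripper_force': 0.0, 'opening': 1.0032092332717328}
scene {'fx': 415.963, 'fy': 415.963, 'cx': 319.598, 'cy': 201.535, 'R': [[-0.297, 0.955, -0.009], [0.747, 0.227, -0.625], [-0.594, -0.193, -0.781]], 't': [222.243, -377.929, 1484.678]}
cutter [([245.0, 252.0], 0.91), ([245.0, 199.0], 0.89), ([286.0, 175.0], 0.
[... 378 characters left out ...]
9.0], 0.66)]
top {'fx': 429.266, 'fy': 429.266, 'cx': 316.033, 'cy': 199.05, 'R': [[0.003, -1.0, -0.008], [-0.989, -0.001, -0.151], [0.151, 0.009, -0.988]], 't': [-38.003, 593.841, 1112.476]}
cutter [([397.0, 205.0], 0.8), ([376.0, 151.0], 0.78), ([375.0, 244.0], 0.7), ([236.0, 218.0], 0.42)]
long_side [([405.0, 198.0], 0.88), ([366.0, 154.0], 0.56)]
short_side [([371.0, 138.0], 0.9), ([408.0, 214.0], 0.61), ([386.0, 248.0], 0.59)]
drawer [([235.0, 215.0], 0.9)]
scraper_face [([231.0, 190.0], 0.73), ([299.0, 207.0], 0.7)]
pad [([200.0, 240.0], 0.7), ([298.0, 206.0], 0.37)]
flour_jar [([422.0, 187.0], 0.67)]
bowl [([426.0, 236.0], 0.75), ([396.0, 201.0], 0.21)]
caster [([319.0, 147.0], 0.62)]
```

```bash
python3 - <<'E'
import cv2,numpy as np
a=cv2.imread('pics/top0.png')[90:310,140:470];b=cv2.imread('pics/scene0.png')[110:330,170:500]
cv2.imwrite('pics/topc.png',cv2.resize(a,None,fx=2.4,fy=2.4,interpolation=2));cv2.imwrite('pics/scenec.png',cv2.resize(b,None,fx=2.4,fy=2.4,interpolation=2))
E
```

```text
(no output)
```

View pics/topc.png

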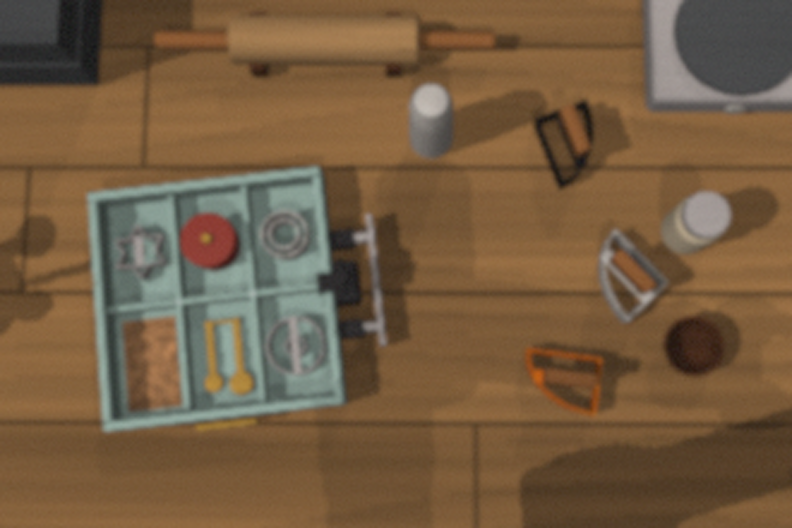

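View pics/scenec.png

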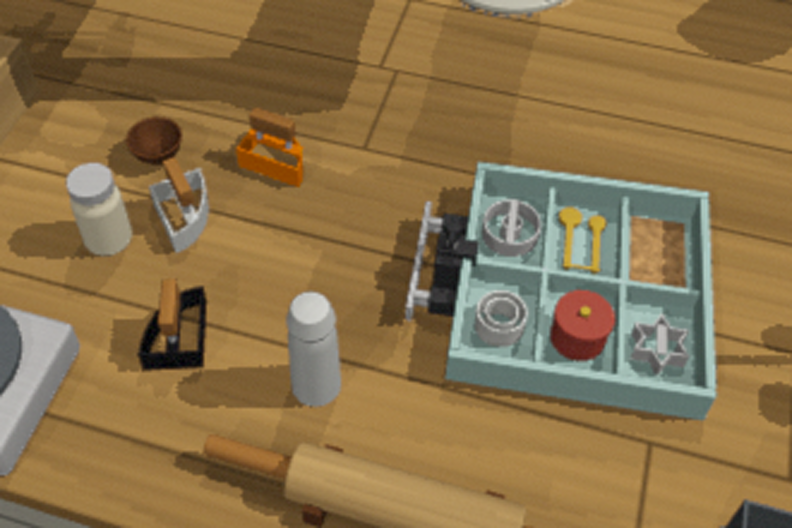

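Candidates in the top view: tin (402,204), black (375,150), orange (376,248). The tin one is plain metal, with the jar by its long side and the bowl by its short side, so it fits. Next I'll triangulate.

```bash
cat >> h.py <<'E'
def ray(k,p):
    R,t=np.array(k['R']),np.array(k['t']); d=R.T@np.array([(p[0]-k['cx'])/k['fx'],(p[1]-k['cy'])/k['fy'],1]); return -R.T@t,d/np.linalg.norm(d)
def onz(k,p,z): o,d=ray(k,p); return o+d*(z-o[2])/d[2]
def tri(rs):
    A=sum(np.eye(3)-np.outer(d,d) for o,d in rs); b=sum((np.eye(3)-np.outer(d,d))@o for o,d in rs)
    X=np.linalg.solve(A,b); return X,max(np.linalg.norm((np.eye(3)-np.outer(d,d))@(X-o)) for o,d in rs)
def wk(s):
    k=dict(bot.get_calibration('wrist')); T=np.array(k['T_tool_cam']); R,p=np.array(s['eef_rot']),np.array(s['tcp_pos'])
    Rw=R@T[:3,:3]; o=R@T[:3,3]+p; k['R']=Rw.T; k['t']=-Rw.T@o; return k
E
python3 - <<'E'
from h import *
S,T=bot.get_calibration('scene'),bot.get_calibration('top')
P=dict(cutter=[(245,199),(397,205)],long=[(236,197),(405,198)],short=[(246,184),(408,214)],drawer=[(412,232),(235,215)],face=[(346,216),(299,207)],pad=[(444,213),(200,240)],jar=[(215,208),(422,187)],bowl=[(237,175),(426,236)],caster=[(303,269),(319,147)])
for n,(a,b) in P.items():
    X,e=tri([ray(S,a),ray(T,b)]); print(n,X.round(),round(e,1),'top z0',onz(T,b,0).round()[:2])
print(np.round(bot.get_calibration('wrist')['T_tool_cam'],3),bot.get_calibration('wrist')['fx'])
E
```

```text
cutter [ 585. -266.    9.] 5.7 top z0 [ 584. -263.]
long [ 601. -284.   30.] 4.9 top z0 [ 604. -285.]
short [ 554. -282.   36.] 3.0 top z0 [ 559. -292.]
drawer [555. 195.  -2.] 4.9 top z0 [555. 190.]
face [574.  15.  25.] 5.3 top z0 [578.  11.]
pad [485. 274.  25.] 3.3 top z0 [486. 285.]
jar [ 636. -337.    4.] 4.6 top z0 [ 635. -334.]
bowl [ 498. -340.   -4.] 0.9 top z0 [ 498. -340.]
caster [750. -44.   5.] 0.7 top z0 [751. -44.]
[[ 1.00000e-03 -9.67000e-01 -2.53000e-01  7.05310e+01]
 [ 1.00000e+00  1.00000e-03  0.00000e+00  5.99000e-01]
 [-0.00000e+00 -2.53000e-01  9.67000e-01 -1.50373e+02]
 [ 0.00000e+00  0.00000e+00  0.00000e+00  1.00000e+00]] 328.7983699558477
```

>>> jog_arm --jaw '[0,0,0,0,0]' --travel '[[0.06,-0.02,0],[0.12,-0.04,0],[0.18,-0.06,0],[0.235,-0.08,0],[0.29,-0.1,0]]' --turn '[[0,0,-10],[0,0,-20],[0,0,-30],[0,0,-40],[0,0,-50]]'

```text
clock: 1.62
tcp_pos: [409.1, -377.5, 233.8]
eef_rot: [[0.406, 0.914, 0.0], [0.914, -0.406, -0.0], [-0.0, 0.001, -1.0]]
wrist_force: [1.2, -0.9, 0.4]
opening: 1.004
gripper_force: 0.0
```

>>> jog_arm --jaw '[0,0,0,0,0]' --travel '[[0.04,0.025,0],[0.08,0.05,0],[0.12,0.075,0],[0.15,0.1,0],[0.175,0.115,0]]' --turn '[[0,0,-10.6],[0,0,-21.2],[0,0,-31.8],[0,0,-42.4],[0,0,-53]]'

```text
clock: 2.25
tcp_pos: [585.8, -265.7, 233.4]
eef_rot: [[-0.486, 0.874, 0.0], [0.874, 0.486, 0.0], [0.0, 0.0, -1.0]]
wrist_force: [-0.6, 0.5, -0.1]
opening: 0.998
gripper_force: 0.0
```

>>> jog_arm --jaw '[0,0,0,0,0]' --travel '[[0,0,0],[0,0,0],[0,0,0],[0,0,0],[0,0,0]]' --turn '[[0,0,-10.6],[0,0,-21.2],[0,0,-31.8],[0,0,-42.4],[0,0,-53]]'

```text
clock: 2.88
tcp_pos: [584.5, -266.8, 233.5]
eef_rot: [[-0.99, 0.139, -0.0], [0.139, 0.99, 0.0], [0.0, 0.0, -1.0]]
wrist_force: [0.9, -0.5, -0.3]
opening: 1.001
gripper_force: 0.0
```

>>> jog_arm --jaw '[0,0,0,0,0]' --travel '[[0,0,0],[0,0,0],[0,0,0],[0,0,0],[0,0,0]]' --turn '[[0,0,-10.6],[0,0,-21.2],[0,0,-31.8],[0,0,-42.4],[0,0,-52]]'

```text
clock: 3.5
tcp_pos: [584.4, -266.7, 233.5]
eef_rot: [[-0.719, -0.695, -0.0], [-0.695, 0.719, 0.0], [0.0, 0.0, -1.0]]
wrist_force: [-0.3, 0.2, 0.0]
opening: 1.002
gripper_force: 0.0
```

```bash
python3 - <<'E'
from h import *
s=bot.sense();im=bot.grab_frame('wrist');save(im,'w1');k=wk(s)
print(s['clock'],s['joint_positions'].round(2),s['tcp_pos'].round(1),s['eef_rot'].round(3)[:,0])
import pickle;pickle.dump(k,open('k1.pkl','wb'))
for q,z in(("cutter",0),("long_side",16),("short_side",16),("flour_jar",0),("bowl",0)):
    for d in bot.spot_point(q,'wrist')[:2]: print(q,np.round(d['centre']),round(d['p'],2),onz(k,d['centre'],z).round(1))
E
```

```text
3.5 [-0.62  0.33  1.39  0.    1.42 -2.95] [ 584.4 -266.7  233.5] [-0.719 -0.695  0.   ]
cutter [274. 292.] 0.79 [ 737.5 -207.3   -0. ]
cutter [328. 174.] 0.69 [ 578.  -265.5    0. ]
long_side [293. 308.] 0.87 [ 730.3 -178.7   16. ]
long_side [300. 179.] 0.75 [ 602.7 -285.9   16. ]
short_side [328. 143.] 0.93 [ 550.8 -291.    16. ]
short_side [428. 117.] 0.81 [ 455.3 -232.9   16. ]
flour_jar [248. 162.] 0.89 [ 633.  -342.4    0. ]
bowl [329.  79.] 0.74 [ 500.9 -337.9    0. ]
```

View pics/w1.png

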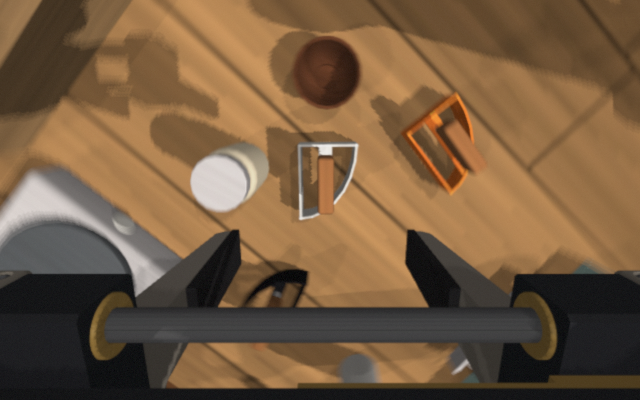

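Wrist view: the tin cutter's handle is at about (326,182), with its corner at (299,145). The jar is at (222,180), the bowl at (327,72) and the orange look-alike at (445,145). I'll take a second view from lower down.

>>> jog_arm --jaw '[0.3,0.6,0.6,0.6,0.6]' --travel '[[-0.03,0,0.03],[-0.04,0,0.06],[-0.04,0,0.06],[-0.04,0,0.06],[-0.04,0,0.06]]' --turn '[[0,0,0],[0,0,0],[0,0,0],[0,0,0],[0,0,0]]'

```text
clock: 4.42
tcp_pos: [614.0, -240.2, 175.7]
eef_rot: [[-0.724, -0.69, 0.003], [-0.69, 0.724, -0.002], [-0.001, -0.003, -1.0]]
wrist_force: [0.2, 0.0, 0.4]
opening: 0.481
gripper_force: 0.0
```

```bash
python3 - <<'E'
from h import *
import pickle
s=bot.sense();im=bot.grab_frame('wrist');save(im,'w2');k=wk(s);pickle.dump(k,open('k2.pkl','wb'))
print(s['tcp_pos'].round(1),s['opening'])
for q,z in(("cutter",0),("long_side",16),("short_side",16),("flour_jar",0),("bowl",0)):
    for d in bot.spot_point(q,'wrist')[:3]: print(q,np.round(d['centre']),round(d['p'],2),onz(k,d['centre'],z).round(1))
for n,(x,y) in(('w1',(270,110)),('w2',(240,60))):
    a=cv2.imread(f'pics/{n}.png')[y:y+(130 if n=='w1' else 230),x:x+(120 if n=='w1' else 200)]
    cv2.imwrite(f'pics/{n}c.png',cv2.resize(a,None,fx=3 if n=='w1' else 2.5,fy=3 if n=='w1' else 2.5,interpolation=2))
a,b=cv2.imread('pics/w1c.png'),cv2.imread('pics/w2c.png'); H=max(a.shape[0],b.shape[0])
c=np.zeros((H,a.shape[1]+b.shape[1],3),np.uint8);c[:a.shape[0],:a.shape[1]]=a;c[:b.shape[0],a.shape[1]:]=b;print(a.shape,b.shape);cv2.imwrite('pics/w12.png',c[:600,:800])
E
```

```text
[ 614.  -240.2  175.7] 0.48103508928329153
cutter [467. 104.] 0.82 [ 461.  -197.9   -0. ]
cutter [326. 142.] 0.71 [ 579.9 -269.5    0. ]
long_side [451. 125.] 0.68 [ 488.5 -198.2   16. ]
long_side [295. 149.] 0.65 [ 603.1 -287.4   16. ]
long_side [290. 303.] 0.59 [ 727.1 -182.2   16. ]
short_side [452.  68.] 0.85 [ 455.7 -234.7   16. ]
short_side [333. 102.] 0.61 [ 548.3 -290.8   16. ]
flour_jar [232. 132.] 0.57 [ 635.2 -342.5    0. ]
bowl [329.  22.] 0.77 [ 501.1 -341.     0. ]
(390, 360, 3) (575, 500, 3)
```

View pics/w12.png

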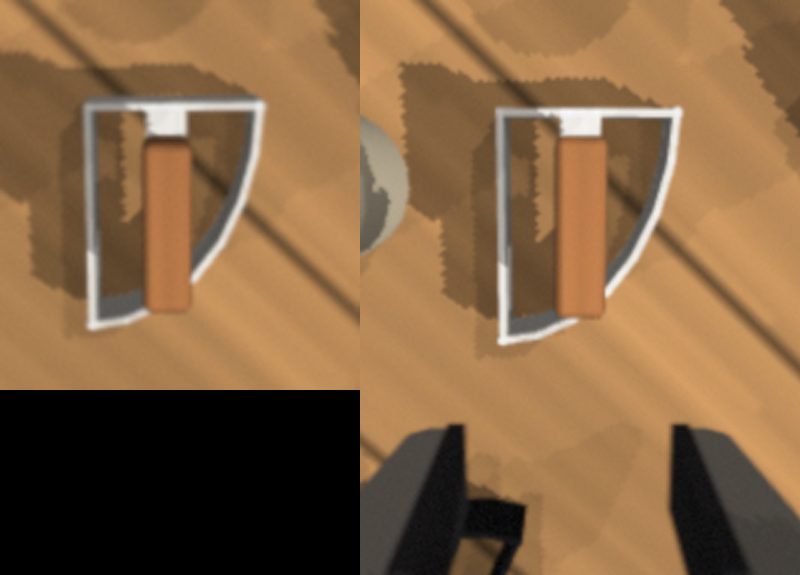

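```bash
cat > c.py <<'E'
from h import *
import pickle
from scipy.optimize import least_squares
k1,k2=[pickle.load(open(f'k{i}.pkl','rb')) for i in(1,2)]
M=[((-37,-29,32),(86,102),(497,110)),((-37,35,32),(264,102),(680,110)),((47,-29,32),(92,327),(503,342)),((-28,0,76),(167,140),(582,138)),((28,0,76),(168,310),(581,316))]
f=lambda a,b:((270+a[0]/3,110+a[1]/3),(240+(b[0]-360)/2.5,60+b[1]/2.5))
Q=[]
for m,a,b in M:
    p,q=f(a,b);X,e=tri([ray(k1,p),ray(k2,q)]);print(m,X.round(1),round(e,1));Q.append((m,p,q))
def pr(k,X): c=np.array(k['R'])@X+np.array(k['t']);return np.array([k['fx']*c[0]/c[2]+k['cx'],k['fy']*c[1]/c[2]+k['cy']])
def res(v,full=1):
    c,s=np.cos(v[3]),np.sin(v[3]);r=[]
    for m,p,q in Q:
        X=np.array([c*m[0]-s*m[1]+v[0],s*m[0]+c*m[1]+v[1],m[2]+v[2]]);r+=[*(pr(k1,X)-p),*(pr(k2,X)-q)]
    return np.array(r)
o=least_squares(res,[580,-268,0,.77]);print(o.x[:3].round(1),np.degrees(o.x[3]),o.fun.round(1))
E
python3 c.py
```

```text
(-37, -29, 32) [ 573.3 -313.9   26.4] 0.0
(-37, 35, 32) [ 528.9 -267.4   23.2] 0.2
(47, -29, 32) [ 629.9 -257.2   40.8] 0.3
(-28, 0, 76) [ 560.1 -286.4   59. ] 0.3
(28, 0, 76) [ 599.3 -248.6   72.1] 0.2
[ 579.9 -267.2   -7.3] 44.0555946289131 [ 0.1 -0.   0.1  0.2 -0.  -0.  -0.3 -0.3 -0.5 -0.9  0.2 -0.   0.3  0.8
 -0.2 -0.6 -0.2  0.1  0.4  0.5]
```

>>> jog_arm --jaw '[0.6,0.6,0.6,0.6,0.6]' --travel '[[0.0435,0.003,0.01],[0.0435,0.003,0.05],[0.0435,0.003,0.09],[0.0435,0.003,0.113],[0.0435,0.003,0.113]]' --turn '[[0,0,0],[0,0,0],[0,0,0],[0,0,0],[0,0,0]]'

```text
clock: 5.35
tcp_pos: [578.3, -266.0, 58.4]
eef_rot: [[-0.723, -0.691, -0.004], [-0.691, 0.723, 0.003], [0.001, 0.005, -1.0]]
wrist_force: [-0.6, -0.5, -0.5]
opening: 0.404
gripper_force: 0.0
```

>>> jog_arm --jaw '[1,1,1,1,1]' --travel '[[0,0,0],[0,0,0],[0,0,0],[0,0,0],[0,0,0]]' --turn '[[0,0,0],[0,0,0],[0,0,0],[0,0,0],[0,0,0]]' --newtons 45

```text
clock: 5.98
tcp_pos: [580.7, -267.5, 62.2]
eef_rot: [[-0.723, -0.691, 0.002], [-0.691, 0.723, -0.001], [-0.0, -0.002, -1.0]]
wrist_force: [-1.3, 1.9, 6.7]
opening: 0.17
gripper_force: 45.0
```

>>> jog_arm --jaw '[1,1,1,1,1]' --travel '[[0,0,-0.02],[0,0,-0.06],[0,0,-0.08],[0,0.02,-0.08],[0,0.04,-0.08]]' --turn '[[0,0,0],[0,0,5],[0,0,15],[0,0,25],[0,0,35]]'

```text
clock: 6.6
tcp_pos: [552.1, -238.0, 141.9]
eef_rot: [[-0.989, -0.145, 0.001], [-0.145, 0.989, -0.001], [-0.001, -0.001, -1.0]]
wrist_force: [-0.4, 0.1, -0.6]
opening: 0.171
gripper_force: 45.0
```

```bash
python3 - <<'E'
from h import *
s=bot.sense();print(s['joint_positions'].round(2),s['wrist_force'].round(1),s['opening'])
S,T=bot.get_calibration('scene'),bot.get_calibration('top')
ft=lambda p:(140+p[0]/2.4,90+p[1]/2.4); fs=lambda p:(170+p[0]/2.4,110+p[1]/2.4)
a,b=onz(T,ft((368,215)),34),onz(T,ft((383,345)),34);print('bar top',a.round(),b.round(),np.degrees(np.arctan2(*(a-b)[[1,0]])),np.linalg.norm(a-b),(a+b)/2)
a,b=onz(S,fs((429,204)),34),onz(S,fs((409,318)),34);print('bar scene',a.round(),b.round(),np.linalg.norm(a-b),(a+b)/2)
C=np.array([onz(T,ft(p),48)[:2] for p in((88,195),(320,167),(343,403),(106,431))]);print(C.round(),C.mean(0))
e=C[0]-C[3];f=C[1]-C[2];print(np.degrees(np.arctan2(e[1],e[0])),np.degrees(np.arctan2(f[1],f[0])))
im=cv2.imread('pics/top0.png')[160:255,270:320];im2=cv2.imread('pics/scene0.png')[185:255,330:380]
a=cv2.resize(im,None,fx=6,fy=6,interpolation=2);b=cv2.resize(im2,None,fx=8,fy=8,interpolation=2)
c=np.zeros((570,700,3),np.uint8);c[:,:300]=a;c[:560,300:]=b;cv2.imwrite('pics/bar.png',c)
E
```

```text
[-0.61  0.31  1.61 -0.    1.22 -2.32] [-0.4  0.1 -0.6] 0.17076125705417744
bar top [650.  26.  34.] [501.   7.  34.] 7.067338435103603 149.54529854259363 [575.3162338   16.48144758  34.        ]
bar scene [507.  10.  34.] [665.  30.  34.] 158.89128823490574 [585.71883445  19.97160942  34.        ]
[[670. 343.]
 [702.  80.]
 [436.  50.]
 [405. 309.]] [553.38519326 195.63366367]
7.223163437518022 6.434016776367276
```

View pics/bar.png

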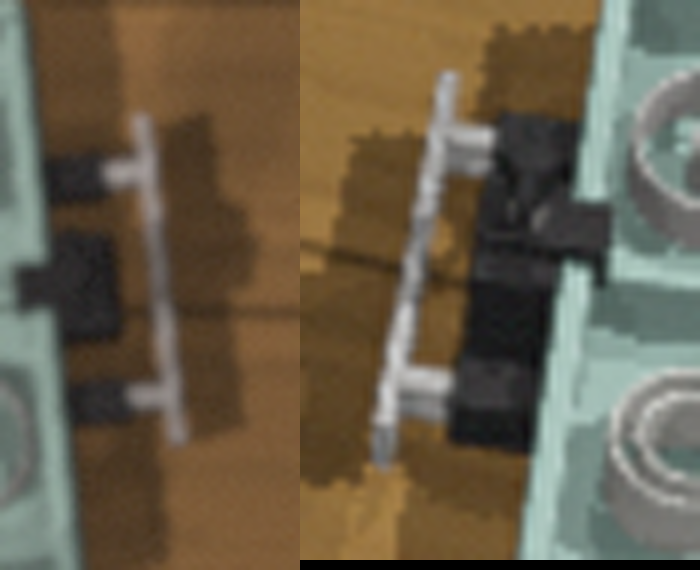

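>>> jog_arm --jaw '[1,1,1,1,1]' --travel '[[-0.006,0.04,0],[-0.012,0.08,0],[-0.018,0.12,0],[-0.024,0.16,0],[-0.028,0.19,0]]' --turn '[[0,0,10.6],[0,0,21.2],[0,0,31.8],[0,0,42.4],[0,0,53]]'

```text
clock: 7.22
tcp_pos: [551.1, -44.4, 141.5]
eef_rot: [[-0.712, 0.702, 0.001], [0.702, 0.712, -0.0], [-0.0, 0.0, -1.0]]
wrist_force: [-0.0, -0.5, -1.6]
opening: 0.173
gripper_force: 45.0
```

>>> jog_arm --jaw '[1,1,1,1,1]' --travel '[[0,0,0],[0,0,0],[0,0,0],[0,0,0],[0,0,0]]' --turn '[[0,0,10.6],[0,0,21.2],[0,0,31.8],[0,0,42.4],[0,0,53]]'

```text
clock: 7.85
tcp_pos: [551.2, -46.0, 141.5]
eef_rot: [[0.133, 0.991, 0.001], [0.991, -0.133, -0.0], [-0.0, 0.001, -1.0]]
wrist_force: [0.0, 0.4, -0.9]
opening: 0.172
gripper_force: 45.0
```

>>> jog_arm --jaw '[1,1,1,1,1]' --travel '[[0,0,0],[0,0,0],[0,0,0],[0,0,0],[0,0,0]]' --turn '[[0,0,10.6],[0,0,21.2],[0,0,31.8],[0,0,42.4],[0,0,53]]'

```text
clock: 8.48
tcp_pos: [551.2, -46.0, 141.5]
eef_rot: [[0.872, 0.49, 0.001], [0.49, -0.872, -0.0], [0.0, 0.0, -1.0]]
wrist_force: [0.0, -0.1, -2.0]
opening: 0.166
gripper_force: 45.0
```

>>> jog_arm --jaw '[1,1,1,1,1]' --travel '[[0,0,0],[0,0,0],[0,0,0],[0,0,0],[0,0,0]]' --turn '[[0,0,10],[0,0,20],[0,0,22.5],[0,0,22.5],[0,0,22.5]]'

```text
clock: 9.1
tcp_pos: [551.3, -46.0, 141.0]
eef_rot: [[0.992, 0.126, 0.0], [0.126, -0.992, -0.0], [0.0, 0.0, -1.0]]
wrist_force: [-0.5, 0.7, -0.8]
opening: 0.169
gripper_force: 45.0
```

```bash
python3 - <<'E'
from h import *
s=bot.sense();print(s['clock'],s['tcp_pos'].round(1),s['eef_rot'].round(3).tolist(),s['joint_positions'].round(2),s['wrist_force'].round(2),s['opening'])
im=bot.grab_frame('top');save(im,'t2');im2=bot.grab_frame('wrist');save(im2,'w3')
a=cv2.resize(im[100:300,230:380],None,fx=3,fy=3,interpolation=2)[...,::-1];b=cv2.imread('pics/w3.png')
c=np.zeros((600,800,3),np.uint8);c[:,:450]=a;c[:400,450:]=b[:,150:500];cv2.imwrite('pics/v3.png',c)
E
```

```text
9.1 [551.3 -46.  141. ] [[0.992, 0.126, 0.0], [0.126, -0.992, -0.0], [0.0, 0.0, -1.0]] [-0.3   0.19  1.75  0.    1.2   1.14] [-0.48  0.74 -0.79] 0.1690967353219582
```

View pics/v3.png

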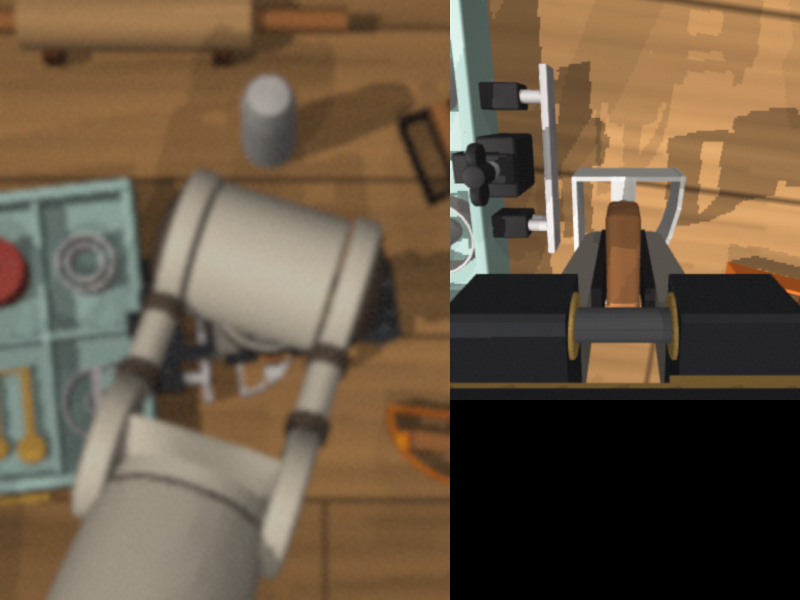

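```bash
python3 - <<'E'
from h import *
s=bot.sense();k=wk(s)
for z,A,B in((34,(246.5,66),(251.5,244)),(8,(253,72),(258,251))):
    a,b=onz(k,A,z),onz(k,B,z);print(a.round(1),b.round(1),np.linalg.norm(a-b),np.degrees(np.arctan2(*(a-b)[[1,0]])),((a+b)/2).round(1))
im=cv2.imread('pics/w3.png');g=im[:,:,:].astype(int).sum(2)//3
for r in(80,110,200,235):print(r,g[r,238:264].tolist())
for z,A,B in((32+80,(273,171),(384,171)),):print(onz(k,A,z),onz(k,B,z))
for q in('scraper_face','short_side','cutter','long_side'):
  for d in bot.spot_point(q,'wrist')[:2]:print(q,np.round(d['centre']),round(d['p'],2),onz(k,d['centre'],21).round(1))
E
```

```text
[648.1  21.8  34. ] [509.4   8.1  34. ] 139.31054714242077 5.6116702253295125 [578.7  15.   34. ]
[646.9  22.3   8. ] [491.9   6.3   8. ] 155.80529700731472 5.881179464107382 [569.4  14.3   8. ]
80 [95, 161, 203, 217, 220, 223, 224, 223, 180, 118, 87, 85, 86, 85, 86, 87, 87, 89, 88, 86, 85, 84, 83, 84, 83, 84]
110 [83, 83, 100, 183, 215, 219, 222, 224, 223, 197, 136, 97, 86, 85, 82, 80, 87, 116, 131, 132, 130, 104, 87, 82, 84, 85]
200 [81, 78, 82, 80, 79, 79, 85, 132, 196, 218, 221, 222, 234, 233, 177, 111, 89, 89, 88, 89, 89, 85, 85, 85, 86, 96]
235 [81, 82, 82, 82, 83, 84, 83, 82, 99, 178, 229, 239, 239, 236, 231, 206, 137, 87, 82, 83, 82, 90, 127, 149, 152, 129]
[587.85187919 -14.4374824  112.        ] [595.56666606 -75.05337082 112.        ]
scraper_face [250. 162.] 0.69 [575.8  16.5  21. ]
scraper_face [278. 237.] 0.37 [513.6 -11.9  21. ]
short_side [328. 172.] 0.64 [576.2 -47.7  21. ]
short_side [506. 319.] 0.63 [ 458.3 -232.4   21. ]
cutter [322. 222.] 0.84 [531.5 -48.7  21. ]
long_side [284. 237.] 0.91 [513.9 -17.   21. ]
long_side [478. 276.] 0.64 [ 498.5 -194.8   21. ]
```

>>> jog_arm --jaw '[1,1,1,1,1]' --travel '[[0,0,0.03],[0,0,0.06],[0,0,0.075],[0,0,0.075],[0,0,0.075]]' --turn '[[0,0,0.6],[0,0,0.6],[0,0,0.6],[0,0,0.6],[0,0,0.6]]'

```text
clock: 10.02
tcp_pos: [552.2, -46.3, 66.8]
eef_rot: [[0.993, 0.115, 0.002], [0.115, -0.993, -0.001], [0.002, 0.001, -1.0]]
wrist_force: [-0.0, -0.3, -0.8]
opening: 0.174
gripper_force: 45.0
```

>>> jog_arm --jaw '[1,1,1,1,1]' --travel '[[-0.003,-0.01,0],[-0.003,-0.02,0],[-0.003,-0.022,0],[-0.003,-0.022,0],[-0.003,-0.022,0]]' --turn '[[0,0,0],[0,0,0],[0,0,0],[0,0,0],[0,0,0]]'

```text
clock: 10.65
tcp_pos: [545.8, -24.6, 65.7]
eef_rot: [[0.993, 0.115, 0.0], [0.115, -0.993, -0.0], [0.0, 0.0, -1.0]]
wrist_force: [0.4, 0.3, -1.3]
opening: 0.174
gripper_force: 45.0
```

>>> jog_arm --jaw '[1,1,1,1]' --travel '[[0,-0.003,0],[0,-0.006,0],[0,-0.006,0],[0,-0.006,0]]' --turn '[[0,0,0],[0,0,0],[0,0,0],[0,0,0]]'

```text
clock: 11.15
tcp_pos: [545.0, -18.5, 65.6]
eef_rot: [[0.993, 0.115, -0.0], [0.115, -0.993, 0.0], [-0.0, -0.0, -1.0]]
wrist_force: [0.4, 0.6, -1.4]
opening: 0.169
gripper_force: 45.0
```

>>> jog_arm --jaw '[1,1,1,1]' --travel '[[0,-0.002,0],[0,-0.003,0],[0,-0.003,0],[0,-0.003,0]]' --turn '[[0,0,0],[0,0,0],[0,0,0],[0,0,0]]'

```text
clock: 11.65
tcp_pos: [544.7, -15.7, 65.6]
eef_rot: [[0.993, 0.115, 0.0], [0.115, -0.993, -0.0], [0.0, 0.0, -1.0]]
wrist_force: [-0.0, -2.2, -2.3]
opening: 0.168
gripper_force: 45.0
```

>>> jog_arm --jaw '[1,1,1,1]' --travel '[[0,-0.002,0],[0,-0.002,0],[0,-0.002,0],[0,-0.002,0]]' --turn '[[0,0,0],[0,0,0],[0,0,0],[0,0,0]]'

```text
clock: 12.15
tcp_pos: [544.5, -13.7, 65.6]
eef_rot: [[0.993, 0.115, 0.0], [0.115, -0.993, -0.0], [0.0, 0.0, -1.0]]
wrist_force: [0.8, -2.3, -1.5]
opening: 0.169
gripper_force: 45.0
```

```bash
python3 - <<'E'
from h import *
for i in range(6):
    im=bot.grab_frame('wrist');s=bot.sense();print(s['wrist_force'].round(2),s['torque'].round(2),s['tcp_pos'].round(1))
save(im,'w4');im=bot.grab_frame('scene')
a=cv2.resize(im[150:270,290:420],None,fx=3,fy=3,interpolation=2)[...,::-1];b=cv2.imread('pics/w4.png')
c=np.zeros((400,790,3),np.uint8);c[:360,:390]=a;c[:,390:]=b[:,120:520];cv2.imwrite('pics/v4.png',c)
E
```

```text
[-0.17 -2.17 -1.14] [-0.53 -0.03  0.09] [544.5 -13.6  65.6]
[-0.58 -3.08 -1.5 ] [-0.55 -0.08  0.03] [544.5 -13.6  65.6]
[ 0.08 -1.74 -2.53] [-0.5  -0.04  0.12] [544.5 -13.6  65.6]
[ 0.36 -2.53 -1.81] [-0.57 -0.1   0.09] [544.5 -13.6  65.6]
[ 0.67 -3.11 -1.68] [-0.5  -0.06  0.05] [544.5 -13.6  65.6]
[-0.12 -2.14 -1.27] [-0.55 -0.03  0.06] [544.5 -13.6  65.6]
```

View pics/v4.png

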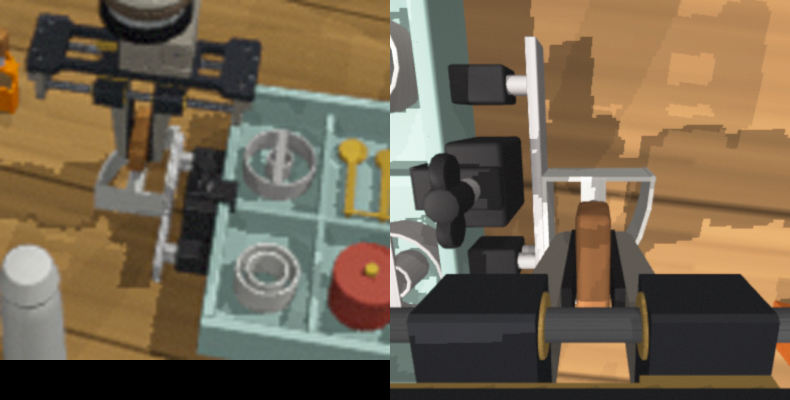

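>>> jog_arm --jaw '[1,1,1,1,1]' --travel '[[0,-0.0015,0],[0.005,-0.0015,0],[0.012,-0.0015,0],[0.019,-0.0015,0],[0.026,-0.0015,0]]' --turn '[[0,0,0],[0,0,0],[0,0,0],[0,0,0],[0,0,0]]'

```text
clock: 13.12
tcp_pos: [570.5, -9.1, 65.5]
eef_rot: [[0.993, 0.115, -0.0], [0.115, -0.993, -0.0], [-0.0, 0.0, -1.0]]
wrist_force: [-1.5, -3.1, -2.3]
opening: 0.172
gripper_force: 45.0
```

```bash
cat > f.py <<'E'
from h import *
F=[];T=[]
for i in range(6): bot.grab_frame('wrist');s=bot.sense();F.append(s['wrist_force']);T.append(s['torque'])
print(s['clock'],np.mean(F,0).round(2),np.mean(T,0).round(2),s['tcp_pos'].round(1),s['opening'],s['eef_rot'].round(3)[0])
E
python3 f.py
```

```text
13.425 [ 1.47 -2.7  -2.18] [-0.67 -0.25  0.11] [571.   -9.2  66. ] 0.16914454374544152 [0.993 0.114 0.002]
```

>>> jog_arm --jaw '[1,1,1,1,1]' --travel '[[0.006,0,0],[0.012,0,0],[0.018,0,0],[0.024,0,0],[0.03,0,0]]' --turn '[[0,0,0],[0,0,0],[0,0,0],[0,0,0],[0,0,0]]'

```text
clock: 14.05
tcp_pos: [600.3, -5.6, 65.5]
eef_rot: [[0.993, 0.115, -0.0], [0.115, -0.993, 0.0], [-0.0, -0.0, -1.0]]
wrist_force: [-1.2, -3.8, -1.3]
opening: 0.169
gripper_force: 45.0
```

```bash
python3 f.py
```

```text
14.35 [ 0.91 -3.05 -2.05] [-0.66 -0.22  0.11] [600.7  -5.7  65.9] 0.17231848420012214 [0.993 0.114 0.002]
```

>>> jog_arm --jaw '[1,1,1,1,1]' --travel '[[0.006,0,0],[0.012,0,0],[0.018,0,0],[0.02,0,0],[0.02,0,0]]' --turn '[[0,0,0],[0,0,0],[0,0,0],[0,0,0],[0,0,0]]'

```text
clock: 14.98
tcp_pos: [620.1, -3.4, 65.6]
eef_rot: [[0.993, 0.115, 0.001], [0.115, -0.993, 0.0], [0.001, 0.0, -1.0]]
wrist_force: [0.2, -2.9, -1.7]
opening: 0.169
gripper_force: 45.0
```

```bash
python3 f.py
```

```text
15.275 [ 0.38 -3.18 -2.45] [-0.7  -0.06  0.13] [620.   -3.4  65.7] 0.1745369617732623 [0.993 0.115 0.001]
```

>>> jog_arm --jaw '[1,1,1,1,1]' --travel '[[0,0.03,0],[-0.02,0.06,0],[-0.045,0.072,0],[-0.07,0.072,0],[-0.083,0.072,0]]' --turn '[[0,0,0],[0,0,-8],[0,0,-18],[0,0,-28],[0,0,-38]]'

```text
clock: 15.9
tcp_pos: [544.6, -83.7, 65.6]
eef_rot: [[0.709, 0.705, -0.0], [0.705, -0.709, 0.002], [0.001, -0.002, -1.0]]
wrist_force: [0.1, -0.0, -1.3]
opening: 0.173
gripper_force: 45.0
```

>>> jog_arm --jaw '[1,1,1,1,1]' --travel '[[0,0,0],[0,0,0],[0,0,0],[0,0,0],[0,0,0]]' --turn '[[0,0,-10.5],[0,0,-21],[0,0,-31.5],[0,0,-42],[0,0,-51.7]]'

```text
clock: 16.52
tcp_pos: [545.9, -83.5, 65.9]
eef_rot: [[-0.114, 0.993, 0.001], [0.993, 0.114, 0.002], [0.002, 0.001, -1.0]]
wrist_force: [1.0, -0.2, -1.7]
opening: 0.171
gripper_force: 45.0
```

>>> jog_arm --jaw '[1,1]' --travel '[[0,0,0],[0,0,0]]' --turn '[[0,0,0],[0,0,0]]'

```text
clock: 16.77
tcp_pos: [545.7, -84.0, 65.7]
eef_rot: [[-0.107, 0.994, 0.0], [0.994, 0.107, 0.001], [0.001, 0.0, -1.0]]
wrist_force: [0.5, -1.1, -1.8]
opening: 0.17
gripper_force: 45.0
```

```bash
python3 f.py; python3 - <<'E'
from h import *
im=bot.grab_frame('wrist');save(im,'w5');s=bot.sense();print(s['eef_rot'].round(3).tolist());k=wk(s)
for q in('scraper_face','short_side','long_side'):
  for d in bot.spot_point(q,'wrist')[:2]:print(q,np.round(d['centre']),round(d['p'],2),onz(k,d['centre'],21).round(1))
E
```

```text
17.075 [-0.01 -0.37 -1.49] [-0.02 -0.09  0.  ] [545.6 -84.4  65.6] 0.17068579345580742 [-0.109  0.994 -0.   ]
[[-0.109, 0.994, 0.0], [0.994, 0.109, 0.0], [0.0, 0.0, -1.0]]
scraper_face [396.  71.] 0.75 [575.7  12.9  21. ]
short_side [326. 170.] 0.94 [543.1 -46.2  21. ]
long_side [554. 382.] 0.98 [ 722.2 -180.4   21. ]
long_side [281. 237.] 0.74 [519.7 -91.7  21. ]
```

View pics/w5.png

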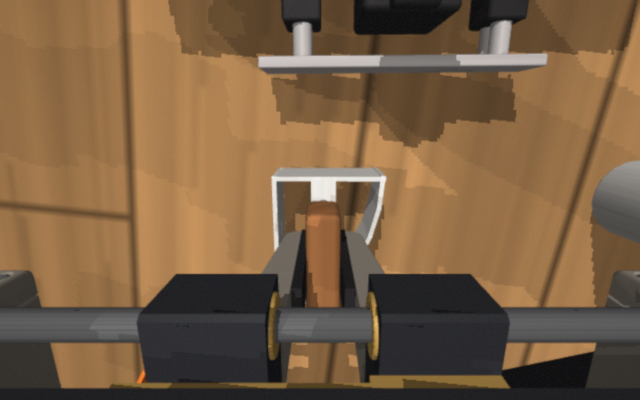

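>>> jog_arm --jaw '[1,1,1,1]' --travel '[[0.025,0,0],[0.045,0,0],[0.053,0,0],[0.053,0,0]]' --turn '[[0,0,0],[0,0,0],[0,0,0],[0,0,0]]'

```text
clock: 17.77
tcp_pos: [539.7, -31.3, 65.6]
eef_rot: [[-0.111, 0.994, -0.0], [0.994, 0.111, -0.0], [-0.0, -0.0, -1.0]]
wrist_force: [-0.7, 0.4, -1.0]
opening: 0.173
gripper_force: 45.0
```

>>> jog_arm --jaw '[1,1,1,1,1]' --travel '[[0.003,0,0],[0.006,0,0],[0.0075,0,0],[0.0075,0,0],[0.0075,0,0]]' --turn '[[0,0,0],[0,0,0],[0,0,0],[0,0,0],[0,0,0]]'

```text
clock: 18.4
tcp_pos: [539.1, -24.6, 65.7]
eef_rot: [[-0.109, 0.994, 0.0], [0.994, 0.109, -0.0], [-0.0, 0.0, -1.0]]
wrist_force: [-0.4, -2.7, -0.4]
opening: 0.17
gripper_force: 45.0
```

```bash
python3 f.py
```

```text
18.7 [ 0.09 -2.17 -0.58] [-0.5  -0.15 -0.03] [539.1 -24.4  65.7] 0.16795570727935183 [-0.109  0.994  0.   ]
```

>>> jog_arm --jaw '[1,1,1,1,1]' --travel '[[0.003,0,0],[0.003,0.005,0],[0.003,0.012,0],[0.003,0.019,0],[0.003,0.026,0]]' --turn '[[0,0,0],[0,0,0],[0,0,0],[0,0,0],[0,0,0]]'

```text
clock: 19.32
tcp_pos: [564.9, -18.4, 65.4]
eef_rot: [[-0.11, 0.994, -0.0], [0.994, 0.11, -0.0], [0.0, -0.0, -1.0]]
wrist_force: [-2.2, -3.0, -1.8]
opening: 0.174
gripper_force: 45.0
```

```bash
python3 f.py
```

```text
19.625 [ 1.5  -2.47 -2.4 ] [-0.7  -0.39 -0.04] [565.3 -18.5  66. ] 0.170727612474525 [-0.109  0.994  0.002]
```

>>> jog_arm --jaw '[1,1,1,1,1]' --travel '[[0,0.006,0],[0,0.012,0],[0,0.018,0],[0,0.024,0],[0,0.03,0]]' --turn '[[0,0,0],[0,0,0],[0,0,0],[0,0,0],[0,0,0]]'

```text
clock: 20.25
tcp_pos: [594.6, -15.1, 65.5]
eef_rot: [[-0.11, 0.994, -0.0], [0.994, 0.11, 0.0], [0.0, -0.0, -1.0]]
wrist_force: [-1.7, -3.2, -2.3]
opening: 0.168
gripper_force: 45.0
```

```bash
python3 f.py; python3 - <<'E'
from h import *
s=bot.sense();k=wk(s);im=bot.grab_frame('wrist');save(im,'w6')
T=bot.get_calibration('top');print('caster base net')
for c in('scene','top'):
  bot.grab_frame(c)
  for d in bot.boxes_of('caster',c)[:2]:print(c,d)
E
```

```text
20.55 [ 0.91 -2.79 -2.31] [-0.69 -0.34 -0.02] [595.  -15.2  65.9] 0.17201279122727084 [-0.109  0.994  0.002]
caster base net
scene {'extent': [294.2, 230.4, 316.1, 278.7], 'p': 0.91}
top {'extent': [310.1, 125.1, 328.0, 152.3], 'p': 0.56}
top {'extent': [412.4, 170.3, 444.9, 195.6], 'p': 0.54}
```

View pics/w6.png

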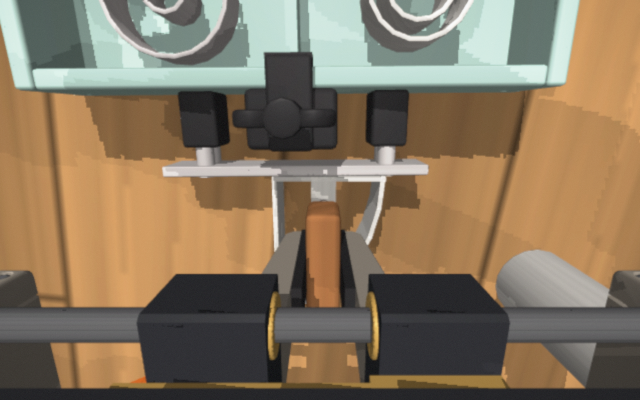

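>>> jog_arm --jaw '[1,1,1,1,1]' --travel '[[0,0.005,0],[0,0.009,0],[0,0.011,0],[0,0.011,0],[0,0.011,0]]' --turn '[[0,0,0],[0,0,0],[0,0,0],[0,0,0],[0,0,0]]'

```text
clock: 21.42
tcp_pos: [605.1, -13.9, 65.3]
eef_rot: [[-0.109, 0.994, -0.0], [0.994, 0.109, 0.0], [0.0, -0.0, -1.0]]
wrist_force: [0.7, -3.4, -3.1]
opening: 0.17
gripper_force: 45.0
```

```bash
python3 f.py
```

```text
21.725 [ 0.08 -2.92 -3.38] [-0.74 -0.03 -0.01] [605.2 -14.   65.5] 0.171698187721729 [-0.11   0.994 -0.   ]
```

>>> jog_arm --jaw '[1,1,1,1,1]' --travel '[[-0.025,0,0],[-0.04,-0.01,-0.02],[-0.04,-0.03,-0.06],[-0.04,-0.05,-0.1],[-0.04,-0.07,-0.13]]' --turn '[[0,0,0],[0,0,0],[0,0,10],[0,0,20],[0,0,30]]'

```text
clock: 22.35
tcp_pos: [540.4, -60.8, 198.1]
eef_rot: [[0.407, 0.913, 0.003], [0.913, -0.407, 0.001], [0.002, 0.003, -1.0]]
wrist_force: [0.4, 0.4, -1.8]
opening: 0.169
gripper_force: 45.0
```

>>> jog_arm --jaw '[1,1,1,1,1]' --travel '[[0,0,0],[0,0,0],[0,0,0],[0,0,0],[0,0,0]]' --turn '[[0,0,10.6],[0,0,21.2],[0,0,31.8],[0,0,42.4],[0,0,53]]'

```text
clock: 22.98
tcp_pos: [540.4, -60.5, 196.1]
eef_rot: [[0.975, 0.224, 0.001], [0.224, -0.975, 0.002], [0.002, -0.001, -1.0]]
wrist_force: [0.6, -0.3, -1.5]
opening: 0.175
gripper_force: 45.0
```

>>> jog_arm --jaw '[1,1]' --travel '[[0,0,0],[0,0,0]]' --turn '[[0,0,6.7],[0,0,6.7]]'

```text
clock: 23.22
tcp_pos: [540.3, -60.7, 196.0]
eef_rot: [[0.993, 0.116, 0.001], [0.116, -0.993, 0.001], [0.001, -0.001, -1.0]]
wrist_force: [-1.3, 0.7, -1.3]
opening: 0.172
gripper_force: 45.0
```

>>> jog_arm --jaw '[1,1,1,1,1]' --travel '[[-0.003,-0.055,0],[-0.006,-0.11,0],[-0.008,-0.165,0],[-0.011,-0.22,0],[-0.013,-0.275,0]]' --turn '[[0,0,0],[0,0,0],[0,0,0],[0,0,0],[0,0,0]]'

```text
clock: 23.85
tcp_pos: [495.1, 212.5, 196.1]
eef_rot: [[0.993, 0.117, 0.001], [0.117, -0.993, 0.001], [0.001, -0.001, -1.0]]
wrist_force: [1.5, -0.1, -1.0]
opening: 0.172
gripper_force: 45.0
```

>>> jog_arm --jaw '[1,1,1,1]' --travel '[[-0.002,-0.04,0],[-0.003,-0.065,0],[-0.003,-0.065,0],[-0.003,-0.065,0]]' --turn '[[0,0,0],[0,0,0],[0,0,0],[0,0,0]]'

```text
clock: 24.35
tcp_pos: [485.2, 274.1, 195.7]
eef_rot: [[0.993, 0.116, 0.0], [0.116, -0.993, -0.0], [0.0, 0.0, -1.0]]
wrist_force: [0.3, -0.8, -1.2]
opening: 0.168
gripper_force: 45.0
```

```bash
python3 f.py; python3 - <<'E'
from h import *
s=bot.sense();k=wk(s);im=bot.grab_frame('wrist');save(im,'w7')
print(s['tcp_pos'],s['joint_positions'].round(2))
for q in('pad','cutter','drawer'):
  for d in bot.spot_point(q,'wrist')[:2]:print(q,np.round(d['centre']),round(d['p'],2),onz(k,d['centre'],8).round(1))
T=bot.get_calibration('top');P=[onz(T,(140+a/2.4,90+b/2.4),9)[:2] for a,b in((123,320),(176,316),(182,405),(130,411))];print(np.round(P),np.mean(P,0))
E
```

```text
24.65 [ 0.14  0.11 -1.08] [ 0.01 -0.02  0.01] [485.3 273.9 195.6] 0.17263878759576168 [0.993 0.114 0.   ]
[485.34917856 273.90194761 195.64846936] [0.3  0.14 1.69 0.   1.31 1.75]
pad [323. 185.] 0.75 [483.9 273.    8. ]
pad [403. 191.] 0.18 [487.5 188.7   8. ]
cutter [321. 222.] 0.78 [443.1 270.7   8. ]
drawer [404. 126.] 0.95 [553.7 198.9   8. ]
[[531. 308.]
 [536. 247.]
 [434. 236.]
 [427. 295.]] [482.11325408 271.86340623]
```

View pics/w7.png

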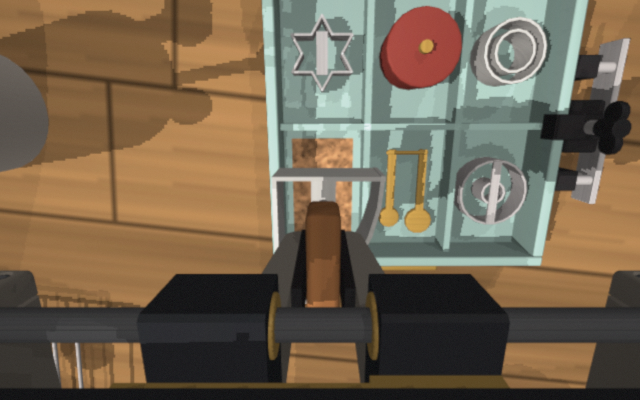

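```bash
python3 - <<'E'
from h import *
s=bot.sense();k=wk(s);R=s['eef_rot'][:2,:2];t=s['tcp_pos'][:2]
g=cv2.imread('pics/w7.png').astype(int)
for r in(145,158):print(r,g[r,262:300].sum(1)//3, g[r,345:375].sum(1)//3)
for c in(300,340):print(c,g[108:145,c].sum(1)//3)
for n,p,z in(('junction',(354,133),34),('wall inner top',(281,133),48),('wall inner',(281,155),48),('div left',(354,155),34),('trans near R',(452,127),34),('trans near L',(290,134),34),('pad TL',(294,138),9),('pad TR',(353,137),9),('front bottom-in corner',(545,258),48)):
    X=onz(k,p,z);print(n,X.round(1))
E
python3 - <<'E'
import cv2
a=cv2.imread('pics/w7.png')[90:280,250:410];cv2.imwrite('pics/w7c.png',cv2.resize(a,None,fx=3,fy=3,interpolation=2))
E
```

```text
145 [127 127 128 127 128 138 193 214 216 216 215 216 214 214 211 183 136  94
  77  75  73  75 100 115 133 140 142 141 140 130 105  90  91  99 107 105
 101  98] [138 138 139 141 145 150 152 163 193 204 204 205 204 205 203 179 143 131
 149 178 189 190 189 189 186 148 117 114 115 113]
158 [121 122 123 122 122 122 132 187 215 217 216 216 214 214 214 197 160 108
  80  73  75  77  95 117 132 146 150 148 145 141 111  87  83  88  93  99
 104 106] [140 145 151 156 164 171 177 188 201 205 204 204 203 205 200 161 129 129
 159 183 190 190 189 187 167 136 125 124 125 124]
300 [127 127 128 128 127 127 127 126 127 125 127 127 126 125 123 134 173 190
 191 191 191 188 170 144 142 140 141 140 140 139 129 113 108 105 102 101
  96]
340 [192 191 192 192 191 192 192 192 190 174 133 128 127 126 123 151 202 208
 209 207 208 206 199 182 181 179 179 179 178 168 141 124 130 143 148 146
 145]
junction [541.9 251.   34. ]
wall inner top [535.  316.9  48. ]
wall inner [515.6 315.2  48. ]
div left [521.7 248.1  34. ]
trans near R [557.8 161.5  34. ]
trans near L [534.1 310.1  34. ]
pad TL [528.9 308.    9. ]
pad TR [536.8 249.    9. ]
front bottom-in corner [444.8  49.3  48. ]
```

View pics/w7c.png

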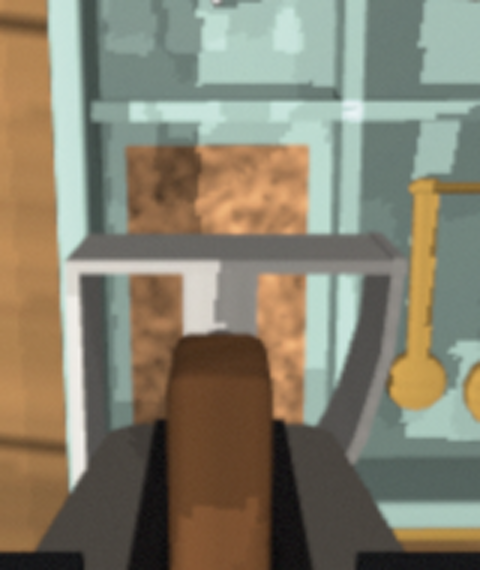

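>>> jog_arm --jaw '[1,1,1,1,1]' --travel '[[0.0015,-0.0025,0.03],[0.0015,-0.0025,0.06],[0.0015,-0.0025,0.08],[0.0015,-0.0025,0.08],[0.0015,-0.0025,0.08]]' --turn '[[0,0,-0.3],[0,0,-0.3],[0,0,-0.3],[0,0,-0.3],[0,0,-0.3]]'

```text
clock: 25.48
tcp_pos: [487.0, 277.4, 116.7]
eef_rot: [[0.993, 0.12, 0.002], [0.12, -0.993, 0.0], [0.002, -0.0, -1.0]]
wrist_force: [0.1, -0.5, -1.0]
opening: 0.168
gripper_force: 45.0
```

```bash
python3 f.py; python3 - <<'E'
import cv2
from h import *
im=bot.grab_frame('wrist');save(im,'w8')
a=cv2.imread('pics/w8.png')[60:290,210:450];cv2.imwrite('pics/w8c.png',cv2.resize(a,None,fx=2.5,fy=2.5,interpolation=2))
E
```

```text
25.775 [ 0.24  0.1  -1.46] [0.04 0.02 0.03] [486.7 277.3 116.3] 0.16802496185170085 [0.993 0.12  0.001]
```

View pics/w8c.png

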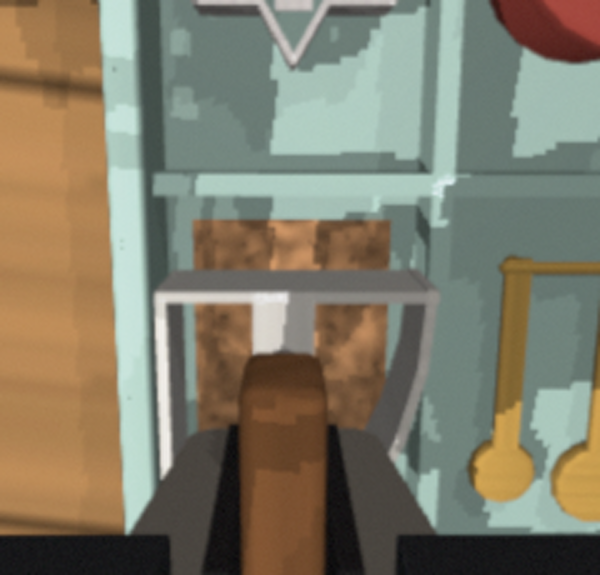

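```bash
python3 - <<'E'
from h import *
s=bot.sense();k=wk(s);a=np.arctan2(s['eef_rot'][1,0],s['eef_rot'][0,0]);t=s['tcp_pos']
def L(n,p,z):
    d=onz(k,(210+p[0]/2.5,60+p[1]/2.5),z)-t;print(n,round(d[0]*np.cos(a)+d[1]*np.sin(a),1),round(-d[0]*np.sin(a)+d[1]*np.cos(a),1))
L('cut L',(157,292),86);L('cut R',(437,292),86)
L('wall inner',(141,180),48);L('wall inner lo',(152,380),48)
L('div left',(424,220),34);L('trans near',(290,194),34);L('padTL',(194,221),9);L('padTR',(390,222),9)
L('padL lo',(197,420),9);L('padR lo',(387,340),9)
E
```

```text
cut L 36.9 27.2
cut R 36.9 -35.2
wall inner 59.4 36.1
wall inner lo 5.0 35.4
div left 47.7 -40.5
trans near 54.9 -2.9
padTL 44.9 26.7
padTR 44.7 -34.3
padL lo -20.5 27.4
padR lo 6.8 -34.6
```

>>> jog_arm --jaw '[1,1,1,1,1]' --travel '[[-0.001,0,0.015],[-0.001,0,0.03],[-0.001,0,0.041],[-0.001,0,0.043],[-0.001,0,0.043]]' --turn '[[0,0,0],[0,0,0],[0,0,0],[0,0,0],[0,0,0]]'

```text
clock: 26.45
tcp_pos: [485.4, 277.1, 72.5]
eef_rot: [[0.993, 0.12, -0.0], [0.12, -0.993, -0.0], [-0.0, 0.0, -1.0]]
wrist_force: [-0.2, -0.7, -1.0]
opening: 0.175
gripper_force: 45.0
```

```bash
python3 f.py
```

```text
26.75 [ 0.08  0.15 -1.35] [ 0.03  0.01 -0.  ] [485.6 277.2  73.1] 0.16702261149835262 [0.993 0.12  0.001]
```

Still free (fz is the cutter's weight alone). Now down a millimetre at a time until contact.

>>> jog_arm --jaw '[1,1,1,1]' --travel '[[0,0,0.0015],[0,0,0.002],[0,0,0.002],[0,0,0.002]]' --turn '[[0,0,0],[0,0,0],[0,0,0],[0,0,0]]'

```text
clock: 27.25
tcp_pos: [485.4, 277.1, 70.6]
eef_rot: [[0.993, 0.12, 0.0], [0.12, -0.993, 0.0], [0.0, -0.0, -1.0]]
wrist_force: [-0.1, -1.7, -1.9]
opening: 0.171
gripper_force: 45.0
```

>>> jog_arm --jaw '[1,1,1,1]' --travel '[[0,0,0.001],[0,0,0.001],[0,0,0.001],[0,0,0.001]]' --turn '[[0,0,0],[0,0,0],[0,0,0],[0,0,0]]'

```text
clock: 27.75
tcp_pos: [485.6, 277.1, 70.2]
eef_rot: [[0.993, 0.12, 0.0], [0.12, -0.993, -0.0], [0.0, 0.0, -1.0]]
wrist_force: [-2.8, -1.4, 5.2]
opening: 0.171
gripper_force: 45.0
```

```bash
python3 f.py
```

```text
28.05 [-2.35 -1.8   5.71] [-0.16  0.5   0.03] [485.6 277.1  70.2] 0.17111930375075335 [0.993 0.12  0.   ]
```

>>> jog_arm --jaw '[0.8,0.7,0.6,0.55,0.55]' --travel '[[0,0,0],[0,0,0],[0,0,0],[0,0,0],[0,0,0]]' --turn '[[0,0,0],[0,0,0],[0,0,0],[0,0,0],[0,0,0]]' --newtons 5

```text
clock: 28.68
tcp_pos: [485.3, 277.0, 69.5]
eef_rot: [[0.993, 0.12, -0.0], [0.12, -0.993, 0.0], [-0.0, -0.0, -1.0]]
wrist_force: [-0.4, -0.1, -0.3]
opening: 0.447
gripper_force: 0.0
```

>>> jog_arm --jaw '[0.55,0.55,0.55,0.55,0.55]' --travel '[[0,0,-0.01],[0,0,-0.04],[0,0,-0.08],[0,0,-0.12],[0,0,-0.13]]' --turn '[[0,0,0],[0,0,0],[0,0,0],[0,0,0],[0,0,0]]'

```text
clock: 29.3
tcp_pos: [487.2, 277.7, 203.6]
eef_rot: [[0.993, 0.12, 0.006], [0.12, -0.993, 0.002], [0.007, -0.001, -1.0]]
wrist_force: [-0.8, -0.3, 0.6]
opening: 0.451
gripper_force: 0.0
```

>>> jog_arm --jaw '[0.55,0.55,0.55]' --travel '[[-0.03,0,0],[-0.03,0,0],[-0.03,0,0]]' --turn '[[0,0,0],[0,0,0],[0,0,0]]'

```text
clock: 29.68
tcp_pos: [455.7, 273.4, 199.0]
eef_rot: [[0.993, 0.12, -0.0], [0.12, -0.993, -0.0], [-0.0, 0.0, -1.0]]
wrist_force: [-0.3, -0.4, -0.1]
opening: 0.451
gripper_force: 0.0
```

```bash
python3 - <<'E'
from h import *
s=bot.sense();k=wk(s);bot.grab_frame('wrist');print(s['clock'],s['tcp_pos'].round(1),s['opening'])
for q,z in(('cutter',8),('pad',9),('long_side',24),('short_side',24)):
  for d in bot.spot_point(q,'wrist')[:2]:print(q,np.round(d['centre']),round(d['p'],2),onz(k,d['centre'],z).round(1))
E
```

```text
29.675 [455.7 273.4 199. ] 0.45136875355634015
cutter [323. 156.] 0.84 [484.6 276.3   8. ]
pad [323. 157.] 0.96 [483.1 275.6   9. ]
long_side [295. 163.] 0.74 [475.5 303.2  24. ]
short_side [327. 119.] 0.59 [522.1 276.9  24. ]
```

The networks place the cutter at (484.6,276.3), which is about 5 mm or less from the pad's centre. Both side points agree with it standing upright, so I'm handing the job in.

```bash
python3 -c "
from rig import bot
print(bot.finish_job())"
```

```text
the job is handed in; nothing more can be done
None
```

The cutter was scraped on both straight sides and now stands on the cork pad; the job is handed in at about 30 s, but no verdict came back, and I viewed 12 pictures, two over the limit of 10.

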